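Weigh out steel spacers on the spring scale

ROBOT

A 7-joint arm with a two-finger parallel gripper is mounted at the origin on a cart in front of the work surface, level with it; the furniture and walls round the work are solid. World frame = base frame: x ahead of the robot, y to its left, z up, the work surface at z = 0. Lengths are in m, angles in rad, forces in N, time in s.
With the tool pointing down it reaches from about 0.425 to 0.8 m from the base axis. Payload 8.3 kg.
Tool frame: the origin (TCP) lies at the very end of the fingers, on their centre line; the grasp point (between the pads) lies 19 mm behind it (robot.hold_point_z is the distance from the TCP to the grasp point, in m); z points along the fingers, y is the line along which they close (so a half turn about z gives the same grasp; the last joint's range is limited). The gripper opens to 85 mm and grips with 20 to 120 N. Pads are 22 mm wide; open, the fingers measure 114 mm over their backs; the gripper's body (76 mm by 85 mm) begins 54 mm behind the grasp point. The pads swing forward as they close: fully open they stand 13 mm farther back than shut.
Start: joints at [1.112, 0.383, 0.016, 1.37, -0.006, 1.388, -0.046], TCP at [0.241, -0.577, 0.231] pointing down, gripper open.
Joint ranges: [-2.95, 2.95], [-0.25, 2.06], [-1.52, 1.56], [0.18, 2.33], [-1.44, 4.58], [0.02, 2.06], [-3.01, 3.01]. Speed limits (rad/s): [2.39, 2.39, 3.01, 3.01, 3.14, 3.14, 3.14].

INTERFACE

Orientations are given as a rotation vector (axis times angle).
In Python, from station import telemetry, read_camera, camera_model, ticket, robot gives the robot as it stands.
- The arm moves only by the shell command python3 -m creep 'ROWS' [FORCE]. ROWS is JSON, a list of rows, each an object of numbers: "x", "y", "z": the shift along the tool's x, y, z in m; "wx", "wy", "wz": the turn, a rotation vector about the tool's x, y, z in degrees; "grip": the closure, from -1 (fully open) to 1 (shut). A call has 1 to 20 rows; each row is the pose to reach, as a shift and turn from the pose commanded when the call began, along the tool's axes at that moment; what a row does not reach only later rows make up. A row lasts 1/12 s, in which the tool goes at most 41.7 mm and 7.16 degrees, less where a joint would pass 70% of its speed; a pose out of reach is approached as far as the arm can. A call with a gripper value outside its range is refused whole. The fingers move at their own pace and stop on an object; FORCE is the grip in N (left out, the last holds). Time passes only in rows, so rows that repeat a pose let the fingers close. It gives the time, the measured TCP pose, the force, the opening and the grip force at its end, in the units of the state.
- telemetry.observe(): the state, without advancing time (a new reading comes with each control period).
- read_camera(name): name is "scene" or "top" or "wrist"; returns (picture, depth): 420x560x3 uint8, blue, green, red; 420x560 float32, m along the optical axis (not along the pixel's ray), 0 where there is no reading.
- camera_model(name): a dict with "camera_matrix" (3x3 intrinsics, pixels), "k1" (the pictures are not rectified: a ray, as slopes to the right and down, at radius r is drawn at 1 + k1 r^2 times it, then the intrinsics apply), "pose" (4x4, takes a point from camera to world coordinates). Camera axes: x right, y up, looking along -z (the intrinsics and any distortion apply to the point x, -y, -z); pixel columns grow to the right and rows downward; lengths in m; the calibration is good to about 2 mm. A picture is of the moment at which its call begins: read the wrist's pose just before it. camera_model takes no time and is no camera call; for the wrist camera it gives the pose at the moment of the call.
- ticket.sign_off(): hands the job in; it is judged then, once.
The state is a dict: "time_s": time; "joint_pos": joint angles; "qd": joint speeds; "tau": joint torques, N m; "tool_pos": TCP position; "tool_rot": TCP orientation; "wrist_force": force on the tool from outside, world axes, zero at the start; "ft_torque": the same for the moment, N m; "gripper_width": finger opening in m; "finger_force": force on a finger pad.
Only numpy, scipy, OpenCV 4.12 (cv2) and the standard library are available. Lean on these libraries where they do the work, as an engineer would, in place of code of your own. Each camera call takes 0.05 s, during which the arm holds its last target. There are 200 camera calls.

TASK

Weigh out a batch of the thick steel spacers on the spring scale: thread them flat onto the post of its pan one at a time, letting go of each and letting the pan settle, until the pointer rests between the two bars of the marker, then add no more. The post stands off the middle of the pan, so feel gently for it: never push the pan down onto its stop, force a spacer against the scale, or shift the marker. Leave any spare spacer and the bearing, jar and pliers where they are.

Things in the scene. Friction and masses are not known exactly. Their poses are not given: they have to be found in the camera images.
- scale: grey spring scale fixed on the bench. Origin: on the bench top, straight below the centre of its round pan. Base 130 (x) x 180 (y) x 40 mm high. Its graduated column (24 mm wide, 122 mm high) stands on its +y side, 88 mm from the origin
- pan_top (a point): centre of the top face of the pan (flat disc, 90 mm diameter), not the post; 96 mm above the bench when empty. On it stands a steel post: 12 mm diameter up to 46 mm above the pan's top, then a cone narrowing to 3 mm at 56 mm; it takes three spacers. The post's axis lies 5 mm off this centre, in an unknown direction that differs each time; it is locked there
- pan (a joint): how far the pan has sunk on its spring, in m: 0 empty, about 0.009 per spacer (0.27 N per mm), stop at 0.042; beyond 0.038 counts as pushed onto the stop. A spacer lowered over the pan's centre lands on the post's cone and pushes the pan down; the sideways force the cone gives it then points toward the post, the way to move
- pointer (a point): tip of the thin brass pointer that sticks out under the pan in front of the column; goes down with the pan. 84 mm above the bench when the pan is empty
- mark (a point): middle of the gap between the two thin dark horizontal bars of the marker, a slide on the column. Inner faces of the bars are 5 mm above and 5 mm below this point. Its height on the column differs each time; two or three spacers bring the pointer there
- spacer_a_mid (a point): thick steel spacer ring lying flat on the bench: outside diameter 56 mm, bore 16 mm, thickness 14 mm, about 250 g (within 5 %). The point is its centre, 7 mm above its underside; z is its axis. The three spacers are alike
- spacer_b_mid (a point): thick steel spacer ring lying flat on the bench: outside diameter 56 mm, bore 16 mm, thickness 14 mm, about 250 g (within 5 %). The point is its centre, 7 mm above its underside; z is its axis. The three spacers are alike
- spacer_c_mid (a point): thick steel spacer ring lying flat on the bench: outside diameter 56 mm, bore 16 mm, thickness 14 mm, about 250 g (within 5 %). The point is its centre, 7 mm above its underside; z is its axis. The three spacers are alike
- bearing: light ball bearing, 52 mm diameter, 16 mm thick, lying on the bench; not to be weighed. Origin: centre of its underside
- jar: screw-topped clear jar of small screws, 62 mm diameter, 82 mm high, standing. Origin: centre of its underside
- pliers: black-handled pliers, 60 x 176 x 12 mm, lying on the bench. Origin: centre of the underside
Mind the look-alikes: they are no part of the job. What is shaped like the part that bears spacer_c_mid but orange is not meant. What is shaped like the part that bears spacer_a_mid but green is not meant.

How it is judged:
On the way, in this order (a step that is already met when the one before it is completed fails the run):
1. one spacer alone is threaded on the post, let go, and the pan carries it (((horizontal distance between spacer_a_mid and scale below 0.01 m and z of spacer_a_mid in the frame of scale between 0.06 and 0.115 m and angle between spacer_a_mid's own z axis and vertical below 0.12 rad) or (horizontal distance between spacer_b_mid and scale below 0.01 m and z of spacer_b_mid in the frame of scale between 0.06 and 0.115 m and angle between spacer_b_mid's own z axis and vertical below 0.12 rad) or (horizontal distance between spacer_c_mid and scale below 0.01 m and z of spacer_c_mid in the frame of scale between 0.06 and 0.115 m and angle between spacer_c_mid's own z axis and vertical below 0.12 rad)) and value of joint pan between 0.0065 and 0.012 m and contact force between the fingers and spacer_a below 0.05 N and contact force between the fingers and spacer_b below 0.05 N and contact force between the fingers and spacer_c below 0.05 N), for 0.2 s.
2. a second spacer is threaded on the post, let go, and the pan carries both ((((horizontal distance between spacer_a_mid and scale below 0.01 m and z of spacer_a_mid in the frame of scale between 0.06 and 0.115 m and angle between spacer_a_mid's own z axis and vertical below 0.12 rad) and (horizontal distance between spacer_b_mid and scale below 0.01 m and z of spacer_b_mid in the frame of scale between 0.06 and 0.115 m and angle between spacer_b_mid's own z axis and vertical below 0.12 rad)) or ((horizontal distance between spacer_a_mid and scale below 0.01 m and z of spacer_a_mid in the frame of scale between 0.06 and 0.115 m and angle between spacer_a_mid's own z axis and vertical below 0.12 rad) and (horizontal distance between spacer_c_mid and scale below 0.01 m and z of spacer_c_mid in the frame of scale between 0.06 and 0.115 m and angle between spacer_c_mid's own z axis and vertical below 0.12 rad)) or ((horizontal distance between spacer_b_mid and scale below 0.01 m and z of spacer_b_mid in the frame of scale between 0.06 and 0.115 m and angle between spacer_b_mid's own z axis and vertical below 0.12 rad) and (horizontal distance between spacer_c_mid and scale below 0.01 m and z of spacer_c_mid in the frame of scale between 0.06 and 0.115 m and angle between spacer_c_mid's own z axis and vertical below 0.12 rad))) and value of joint pan between 0.015 and 0.0215 m and contact force between the fingers and spacer_a below 0.05 N and contact force between the fingers and spacer_b below 0.05 N and contact force between the fingers and spacer_c below 0.05 N), for 0.2 s.
At the end, for the whole second after the job is handed in: The pointer rests between the marker's bars (within 5.3 mm of the middle of the gap, up or down) with the pan at rest; two or three spacers lie flat on the post, let go (centre within 10 mm of the pan's centre); any spare spacer lies within 30 mm of where it was (z of pointer in the frame of mark between -0.0053 and 0.0053 m and velocity of joint pan between -0.01 and 0.01 m/s and (((horizontal distance between spacer_a_mid and scale below 0.01 m and z of spacer_a_mid in the frame of scale between 0.06 and 0.115 m and angle between spacer_a_mid's own z axis and vertical below 0.12 rad) and (horizontal distance between spacer_b_mid and scale below 0.01 m and z of spacer_b_mid in the frame of scale between 0.06 and 0.115 m and angle between spacer_b_mid's own z axis and vertical below 0.12 rad)) or ((horizontal distance between spacer_a_mid and scale below 0.01 m and z of spacer_a_mid in the frame of scale between 0.06 and 0.115 m and angle between spacer_a_mid's own z axis and vertical below 0.12 rad) and (horizontal distance between spacer_c_mid and scale below 0.01 m and z of spacer_c_mid in the frame of scale between 0.06 and 0.115 m and angle between spacer_c_mid's own z axis and vertical below 0.12 rad)) or ((horizontal distance between spacer_b_mid and scale below 0.01 m and z of spacer_b_mid in the frame of scale between 0.06 and 0.115 m and angle between spacer_b_mid's own z axis and vertical below 0.12 rad) and (horizontal distance between spacer_c_mid and scale below 0.01 m and z of spacer_c_mid in the frame of scale between 0.06 and 0.115 m and angle between spacer_c_mid's own z axis and vertical below 0.12 rad))) and ((horizontal distance between spacer_a_mid and scale below 0.01 m and z of spacer_a_mid in the frame of scale between 0.06 and 0.115 m and angle between spacer_a_mid's own z axis and vertical below 0.12 rad) or distance of spacer_a_mid from where it was at the start of the episode below 0.03 m) and ((horizontal distance between spacer_b_mid and scale below 0.01 m and z of spacer_b_mid in the frame of scale between 0.06 and 0.115 m and angle between spacer_b_mid's own z axis and vertical below 0.12 rad) or distance of spacer_b_mid from where it was at the start of the episode below 0.03 m) and ((horizontal distance between spacer_c_mid and scale below 0.01 m and z of spacer_c_mid in the frame of scale between 0.06 and 0.115 m and angle between spacer_c_mid's own z axis and vertical below 0.12 rad) or distance of spacer_c_mid from where it was at the start of the episode below 0.03 m)); the robot touches nothing.
It fails at once if the pan is pushed down onto its stop (sunk more than 38 mm) (value of joint pan above 0.038 m).
It fails at once if a spacer or the robot is forced against the scale with more than 18 N (contact force between any of spacer_a, spacer_b, spacer_c, the arm, the fingers and scale above 18 N).
It fails at once if the marker is shifted (more than 3 mm) (distance of mark from where it was at the start of the episode above 0.003 m).
It fails at once if the bearing, jar or pliers are disturbed (moved more than 30 mm) (distance of any of bearing, jar, pliers from where it was at the start of the episode above 0.03 m).
It also fails if it takes over 72 s, if anything falls off the work surface, if the arm or the gripper's body presses on something with over 40 N, if the wrist force passes 120 N, or if a joint passes its speed limit or range.

## Working session

There is one attempt and no reset: what is moved stays moved. The work goes in short steps, Python scripts to look and compute and a shell command to move; the robot and the scene stay as the last step left them, time stands still between calls to the robot, and variables do not carry over. Pictures are saved under pics/ and viewed, at most 10 in all, crops included, and the job is handed in when it is done.

```bash
mkdir -p pics; ls
cat > h.py <<'E'
import numpy as np, cv2
from station import telemetry, read_camera, camera_model, ticket, robot
from scipy.spatial.transform import Rotation as R
def ray(m,u,v):
    K=np.array(m["camera_matrix"]);x=(u-K[0,2])/K[0,0];y=(v-K[1,2])/K[1,1]
    a,b=x,y
    for _ in range(10):
        s=1+m["k1"]*(a*a+b*b);a,b=x/s,y/s
    T=np.array(m["pose"]);return T[:3,3],T[:3,:3]@np.array([a,-b,-1.0])
def plane(m,u,v,z):
    o,d=ray(m,u,v);return o+d*(z-o[2])/d[2]
def cloud(m,dep):
    h,w=dep.shape;K=np.array(m["camera_matrix"]);u,v=np.meshgrid(np.arange(w),np.arange(h))
    x=(u-K[0,2])/K[0,0];y=(v-K[1,2])/K[1,1];a,b=x,y
    for _ in range(10):
        s=1+m["k1"]*(a*a+b*b);a,b=x/s,y/s
    T=np.array(m["pose"]);P=np.stack([a*dep,-b*dep,-dep],-1);return P@T[:3,:3].T+T[:3,3]
def state():
    s=telemetry.observe();print(round(s["time_s"],2),np.round(s["tool_pos"],4),np.round(s["tool_rot"],3),"F",np.round(s["wrist_force"],2),"T",np.round(s["ft_torque"],3),"w",round(float(s["gripper_width"]),4),s["finger_force"]);return s
E
python3 - <<'E'
from h import *
s=state();print(R.from_rotvec(s["tool_rot"]).as_matrix().round(3),robot.hold_point_z)
for n in("scene","top"):
    m=camera_model(n);p,d=read_camera(n);cv2.imwrite(f"pics/{n}0.png",p);np.savez(f"{n}0.npz",p=p,d=d);print(n,np.round(m["pose"],3).tolist(),m["camera_matrix"][0][0],m["k1"])
E
```

```text
pics
0.0 [ 0.2408 -0.5762  0.2303] [-3.078e+00 -6.170e-01  1.000e-03] F [ 0.12 -0.01 -0.49] T [ 0.035  0.023 -0.03 ] w 0.0854 0.0
[[ 0.923  0.386 -0.001]
 [ 0.386 -0.923  0.002]
 [-0.    -0.002 -1.   ]] 0.0187
scene [[-0.756, 0.424, -0.498, -0.211], [-0.654, -0.466, 0.596, 0.986], [0.021, 0.776, 0.63, 1.115], [0.0, 0.0, 0.0, 1.0]] 543.1630570619881 0.020178450654698043
top [[0.013, 0.999, -0.051, 0.506], [-1.0, 0.013, 0.013, 0.052], [0.013, 0.051, 0.999, 1.223], [0.0, 0.0, 0.0, 1.0]] 400.78258107917327 0.016365487539195308
```

View pics/top0.png

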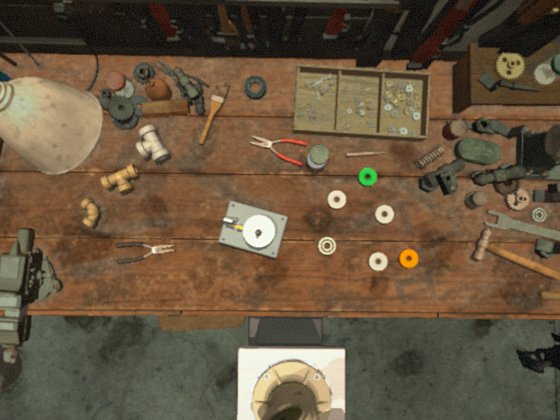

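View pics/scene0.png

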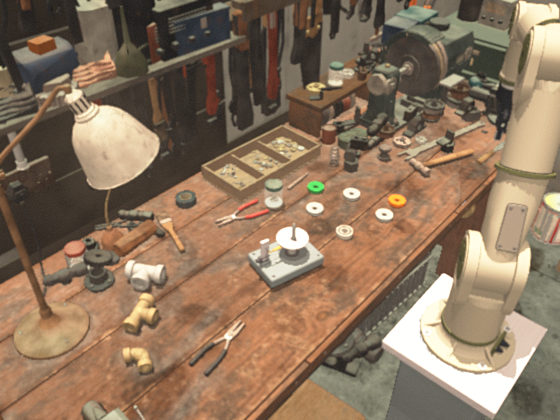

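The top view shows plain steel rings at about (337,199), (385,214) and (378,261). These fit the spacers. The ring at (327,245) has an inner race, so it is the bearing. The rings at (368,176) green and (409,258) orange are look-alikes. The scale pan is at (258,231), with its column to the left at about (228,222). I'll measure these and confirm in a crop.

Run:
```python
from h import *
z=np.load("top0.npz");p,d=z["p"],z["d"];m=camera_model("top")
hsv=cv2.cvtColor(p,cv2.COLOR_BGR2HSV)
mask=((hsv[...,1]<80)&(hsv[...,2]>150)).astype(np.uint8)
n,l,st,c=cv2.connectedComponentsWithStats(mask)
for i in range(1,n):
    x,y,w,h,a=st[i]
    if a>60 and 200<x<430 and 150<y<290:
        print((x,y,w,h,a),c[i].round(1),plane(m,x+(w-1)/2,y+(h-1)/2,0.014).round(4),plane(m,x+(w-1)/2,y+(h-1)/2,0.096).round(4), np.hypot(*plane(m,x+(w-1)/2,y+(h-1)/2,0.014)[:2]).round(3))
P=cloud(m,d)
for u,v in((243,235),(258,222),(337,193),(262,215)): print(u,v,P[v,u].round(3))
for n_ in ((408.5,258.5),(368,176.5),(317,156)): print(plane(m,*n_,0.014).round(3))
a=cv2.resize(p[165:285,210:430],None,fx=3.6,fy=3.6,interpolation=cv2.INTER_CUBIC);cv2.imwrite("pics/crop1.png",a)
```

```text
(np.int32(327), np.int32(190), np.int32(19), np.int32(19), np.int32(251)) [336.4 199. ] [ 0.599  -0.1298  0.014 ] [ 0.5927 -0.1175  0.096 ] 0.613
(np.int32(219), np.int32(201), np.int32(68), np.int32(56), np.int32(2258)) [253.3 228.2] [0.5066 0.1215 0.014 ] [0.5065 0.1167 0.096 ] 0.521
(np.int32(375), np.int32(205), np.int32(19), np.int32(19), np.int32(253)) [384.2 213.6] [ 0.5554 -0.2754  0.014 ] [ 0.5521 -0.2532  0.096 ] 0.62
(np.int32(318), np.int32(237), np.int32(18), np.int32(18), np.int32(212)) [326.5 245.3] [ 0.4583 -0.1019  0.014 ] [ 0.4615 -0.0915  0.096 ] 0.469
(np.int32(369), np.int32(252), np.int32(19), np.int32(19), np.int32(262)) [377.9 261.2] [ 0.4138 -0.2572  0.014 ] [ 0.42   -0.2362  0.096 ] 0.487
243 235 [0.488 0.143 0.099]
258 222 [0.525 0.102 0.095]
337 193 [ 0.617 -0.133  0.013]
262 215 [0.547 0.093 0.041]
[ 0.422 -0.349  0.014]
[ 0.669 -0.227  0.014]
[ 0.729 -0.071  0.014]
```

View pics/crop1.png

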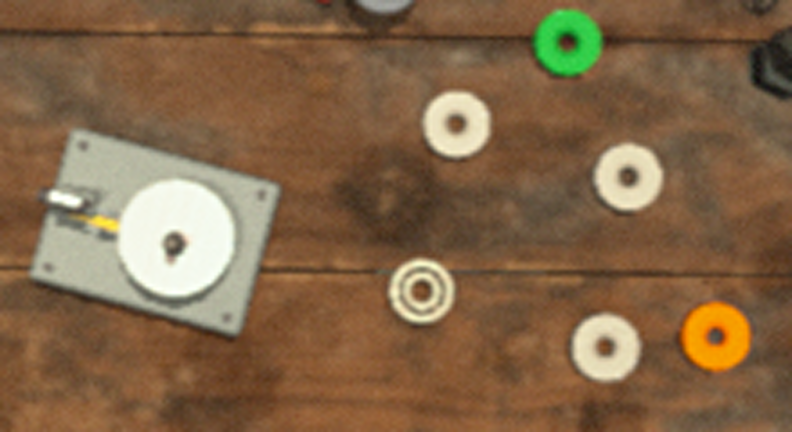

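Crop confirms: the plain steel rings are spacers at crop (457,125), (628,177) and (606,347). The bearing at (421,291) has races. Green (568,43) and orange (716,336) are decoys.

```bash
cat >> h.py <<'E'
def to(t,yawdeg=None):
    "tool-frame shift (mm) to world TCP target, turn wz for tool-y at yawdeg (deg, mod 180)"
    s=telemetry.observe();M=R.from_rotvec(s["tool_rot"]).as_matrix()
    sh=M.T@(np.array(t)-s["tool_pos"]);print("shift mm",(sh*1000).round(1),"len",round(np.linalg.norm(sh)*1000))
    if yawdeg is not None:
        cur=np.degrees(np.arctan2(M[1,1],M[0,1]));dd=(yawdeg-cur+90)%180-90;print("wz",round(-dd,1),"j7",round(s["joint_pos"][6],2))
E
python3 - <<'E'
from h import *
z=np.load("top0.npz");p,d=z["p"],z["d"];m=camera_model("top");P=cloud(m,d)
reg=(abs(P[...,0]-.51)<.13)&(abs(P[...,1]-.11)<.14)
b=reg&(P[...,2]>.025)&(P[...,2]<.06);pts=P[b][:,:2].astype(np.float32)
print("base",cv2.minAreaRect(pts))
pan=reg&(P[...,2]>.088)&(P[...,2]<.103);q=P[pan][:,:2].astype(np.float32)
mk=pan.astype(np.uint8);mk=cv2.morphologyEx(mk,cv2.MORPH_OPEN,np.ones((5,5)));q=P[mk>0][:,:2].astype(np.float32)
print("pan",cv2.minEnclosingCircle(q),len(q),q.mean(0),P[mk>0][:,2].mean())
ys,xs=np.where(mk);(cu,cv),r=cv2.minEnclosingCircle(np.stack([xs,ys],1).astype(np.float32));print(cu,cv,r,plane(m,cu,cv,.096))
hi=reg&(P[...,2]>.108);ys,xs=np.where(hi)
for a,b_ in zip(xs,ys): print((int(a),int(b_)),P[b_,a].round(3),end=" ")
s=state();M=R.from_rotvec(s["tool_rot"]).as_matrix();w=np.array(camera_model("wrist")["pose"])
print("\nwrist in tool",(M.T@(w[:3,3]-s["tool_pos"])).round(3),(M.T@w[:3,:3]).round(3).tolist(),camera_model("wrist")["camera_matrix"][0][0])
to([.5,.06,.33],-20)
E
```

```text
base ((0.5060609579086304, 0.1212904304265976), (0.18015743792057037, 0.13004249334335327), 75.3409423828125)
pan ((0.5009486079216003, 0.10194114595651627), 0.044764429330825806) 750 [0.49997208 0.10169719] 0.09613248675574577
257.8529357910156 230.61764526367188 15.931672096252441 [0.50078845 0.10161875 0.096     ]
(102, 0) [0.506 0.052 1.223] (106, 0) [0.506 0.052 1.223] (474, 0) [0.506 0.052 1.223] (522, 0) [0.506 0.052 1.223] (61, 1) [0.506 0.052 1.223] (88, 1) [0.506 0.052 1.223] (207, 1) [0.506 0.052 1.223] (280, 1) [0.506 0.052 1.223] (486, 2) [0.506 0.052 1.223] (103, 3) [0.506 0.052 1.223] (252, 3) [0.506 0.052 1.223] (426, 3) [0.506 0.052 1.223] (92, 4) [0.506 0.052 1.223] (162, 4) [0.506 0.052 1.223] (77, 5) [0.506 0.052 1.223] (237, 5) [0.506 0.052 1.223] (342, 5) [0.506 0.052 1.223] (530, 5) [0.506 0.052 1.223] (443, 6) [0.506 0.052 1.223] (57, 7) [0.506 0.052 1.223] (104, 7) [0.506 0.052 1.223] (222, 8) [0.506 0.052 1.223] (259, 8) [0.506 0.052 1.223] (119, 9) [0.506 0.052 1.223] (429, 12) [0.506 0.052 1.223] (133, 13) [0.506 0.052 1.223] (316, 13) [0.506 0.052 1.223] 
[... 28228 characters left out ...]
, 415) [0.506 0.052 1.223] (235, 415) [0.506 0.052 1.223] (371, 415) [0.506 0.052 1.223] (12, 416) [0.506 0.052 1.223] (103, 416) [0.506 0.052 1.223] (304, 416) [0.506 0.052 1.223] (536, 416) [0.506 0.052 1.223] (164, 417) [0.506 0.052 1.223] (181, 417) [0.506 0.052 1.223] (209, 417) [0.506 0.052 1.223] (343, 417) [0.506 0.052 1.223] (67, 418) [0.506 0.052 1.223] (75, 419) [0.506 0.052 1.223] 0.1 [ 0.2408 -0.5762  0.2303] [-3.079e+00 -6.170e-01  1.000e-03] F [ 0.44  1.49 -0.06] T [ 0.024  0.012 -0.02 ] w 0.0854 0.0

wrist in tool [ 0.082  0.    -0.142] [[0.001, 0.948, 0.317], [1.0, -0.0, -0.0], [-0.0, 0.317, -0.948]] 308.7962553078866
shift mm [ 484.4 -487.3  -98.8] len 694
wz -47.3 j7 -0.05
```

```bash
python3 -m creep '[{"x":0.11,"y":-0.11,"z":0.0,"wz":-29},{"x":0.11,"y":-0.11,"z":0.0,"wz":-29},{"x":0.11,"y":-0.11,"z":0.0,"wz":-29},{"x":0.22,"y":-0.223,"z":0.0,"wz":-58},{"x":0.22,"y":-0.223,"z":0.0,"wz":-58},{"x":0.22,"y":-0.223,"z":0.0,"wz":-58},{"x":0.22,"y":-0.223,"z":0.0,"wz":-58},{"x":0.33,"y":-0.335,"z":0.0,"wz":-86},{"x":0.33,"y":-0.335,"z":0.0,"wz":-86},{"x":0.33,"y":-0.335,"z":0.0,"wz":-86},{"x":0.33,"y":-0.335,"z":0.0,"wz":-86},{"x":0.44,"y":-0.446,"z":0.03,"wz":-116},{"x":0.44,"y":-0.446,"z":0.03,"wz":-116},{"x":0.44,"y":-0.446,"z":0.03,"wz":-116},{"x":0.44,"y":-0.446,"z":0.03,"wz":-116},{"x":0.44,"y":-0.446,"z":0.03,"wz":-116},{"x":0.44,"y":-0.446,"z":0.03,"wz":-116},{"x":0.44,"y":-0.446,"z":0.03,"wz":-116}]' && python3 -c "
from h import *
s=state();print(np.round(s['joint_pos'],2));to([.475,.005,.2],-14.7+180)"
```

```text
validation failed for argument at $[0]...
```

```bash
python3 -m creep '[{"x":0.04,"y":-0.01,"z":0,"wx":0,"wy":0,"wz":-5,"grip":-1}]'; python3 -m creep --help | head -20
```

```text
time_s: 0.18
tool_pos: [0.265, -0.5569, 0.2303]
tool_rot: [3.056, 0.729, -0.01]
wrist_force: [0.1, -1.8, -0.1]
gripper_width: 0.0854
finger_force: 0.0invalid input: not JSON, or not a number
```

```bash
python3 -m creep '[{"x":0.11,"y":-0.10,"z":0,"wx":0,"wy":0,"wz":-29,"grip":-1},{"x":0.11,"y":-0.10,"z":0,"wx":0,"wy":0,"wz":-29,"grip":-1},{"x":0.11,"y":-0.10,"z":0,"wx":0,"wy":0,"wz":-29,"grip":-1},{"x":0.22,"y":-0.2,"z":0,"wx":0,"wy":0,"wz":-58,"grip":-1},{"x":0.22,"y":-0.2,"z":0,"wx":0,"wy":0,"wz":-58,"grip":-1},{"x":0.22,"y":-0.2,"z":0,"wx":0,"wy":0,"wz":-58,"grip":-1},{"x":0.22,"y":-0.2,"z":0,"wx":0,"wy":0,"wz":-58,"grip":-1},{"x":0.33,"y":-0.3,"z":0,"wx":0,"wy":0,"wz":-86,"grip":-1},{"x":0.33,"y":-0.3,"z":0,"wx":0,"wy":0,"wz":-86,"grip":-1},{"x":0.33,"y":-0.3,"z":0,"wx":0,"wy":0,"wz":-86,"grip":-1},{"x":0.33,"y":-0.3,"z":0,"wx":0,"wy":0,"wz":-86,"grip":-1},{"x":0.436,"y":-0.399,"z":0.03,"wx":0,"wy":0,"wz":-114,"grip":-1},{"x":0.436,"y":-0.399,"z":0.03,"wx":0,"wy":0,"wz":-114,"grip":-1},{"x":0.436,"y":-0.399,"z":0.03,"wx":0,"wy":0,"wz":-114,"grip":-1},{"x":0.436,"y":-0.399,"z":0.03,"wx":0,"wy":0,"wz":-114,"grip":-1},{"x":0.436,"y":-0.399,"z":0.03,"wx":0,"wy":0,"wz":-114,"grip":-1},{"x":0.436,"y":-0.399,"z":0.03,"wx":0,"wy":0,"wz":-114,"grip":-1}]' && python3 -c "
from h import *
s=state();print(np.round(s['joint_pos'],2));to([.475,.005,.2],-14.7+180)"
```

```text
time_s: 1.6
tool_pos: [0.4745, 0.0058, 0.2007]
tool_rot: [-1.016, -2.971, -0.001]
wrist_force: [0.1, 1.0, -0.5]
gripper_width: 0.0854
finger_force: 0.0
1.6 [0.4745 0.0058 0.2007] [-1.016e+00 -2.971e+00 -1.000e-03] F [ 0.08  0.98 -0.5 ] T [-0.073 -0.042 -0.074] w 0.0854 0.0
[ 0.52  0.12 -0.64  1.79  0.08  1.26  0.77]
shift mm [-0.9 -0.3  0.7] len 1
wz 66.9 j7 0.77
```

```bash
python3 -m creep '[{"x":0,"y":0,"z":0,"wx":0,"wy":0,"wz":-35,"grip":-1},{"x":0,"y":0,"z":0,"wx":0,"wy":0,"wz":-35,"grip":-1},{"x":0,"y":0,"z":0,"wx":0,"wy":0,"wz":-35,"grip":-1},{"x":0,"y":0,"z":0,"wx":0,"wy":0,"wz":-35,"grip":-1},{"x":0,"y":0,"z":0,"wx":0,"wy":0,"wz":-35,"grip":-1},{"x":0,"y":0,"z":0,"wx":0,"wy":0,"wz":-70,"grip":-1},{"x":0,"y":0,"z":0,"wx":0,"wy":0,"wz":-70,"grip":-1},{"x":0,"y":0,"z":0,"wx":0,"wy":0,"wz":-70,"grip":-1},{"x":0,"y":0,"z":0,"wx":0,"wy":0,"wz":-70,"grip":-1},{"x":0,"y":0,"z":0,"wx":0,"wy":0,"wz":-70,"grip":-1},{"x":0,"y":0,"z":0,"wx":0,"wy":0,"wz":-108,"grip":-1},{"x":0,"y":0,"z":0,"wx":0,"wy":0,"wz":-108,"grip":-1},{"x":0,"y":0,"z":0,"wx":0,"wy":0,"wz":-108,"grip":-1},{"x":0,"y":0,"z":0,"wx":0,"wy":0,"wz":-108,"grip":-1},{"x":0,"y":0,"z":0,"wx":0,"wy":0,"wz":-108,"grip":-1},{"x":0,"y":0,"z":0,"wx":0,"wy":0,"wz":-108,"grip":-1},{"x":0,"y":0,"z":0,"wx":0,"wy":0,"wz":-108,"grip":-1}]' && python3 -c "
from h import *
s=state();print(np.round(s['joint_pos'],2));to([.475,.005,.2],-14.7+180)
m=camera_model('wrist');p,d=read_camera('wrist');np.savez('w1.npz',p=p,d=d,T=m['pose']);cv2.imwrite('pics/w1.png',p)"
```

```text
time_s: 3.02
tool_pos: [0.4746, 0.0025, 0.2012]
tool_rot: [1.789, -2.582, 0.0]
wrist_force: [-0.4, 0.8, 0.2]
gripper_width: 0.0852
finger_force: 0.0
3.02 [0.4746 0.0025 0.2012] [ 1.789 -2.582  0.   ] F [-0.41  0.8   0.23] T [ 0.02  -0.011  0.004] w 0.0852 0.0
[ 0.66  0.14 -0.79  1.78  0.1   1.26  2.62]
shift mm [-2.5  0.5  1.2] len 3
wz -5.9 j7 2.62
```

View pics/w1.png

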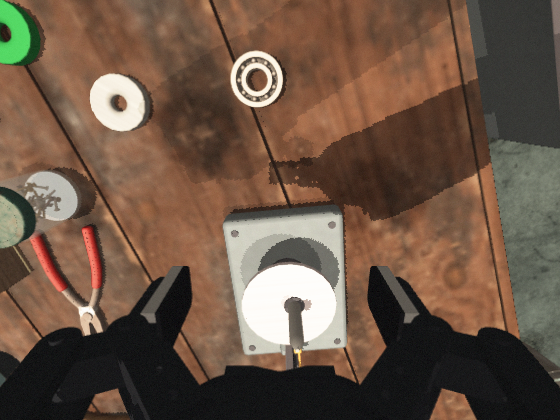

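This view has the gripper over the column. The scale pan is at (290,303), and the post runs from its base at (294,305) to its tip at about (297,347). I'll compute the post position and check the scene crop for the marker.

Run:
```python
from h import *
z=np.load("w1.npz");p,d=z["p"],z["d"];m=dict(camera_model("wrist"));m["pose"]=z["T"];P=cloud(m,d)
C=np.array([.5008,.1018])
near=(d>0)&(np.hypot(P[...,0]-C[0],P[...,1]-C[1])<.06)
pan=near&(P[...,2]>.09)&(P[...,2]<.102)
mk=pan.astype(np.uint8);ys,xs=np.where(mk);q=np.stack([xs,ys],1)
print("pan",cv2.minEnclosingCircle(P[pan][:,:2].astype(np.float32)),np.median(P[pan][:,2]))
for a in(.105,.115,.125,.135,.145):
    k=near&(P[...,2]>a)&(P[...,2]<a+.01);Q=P[k]
    if len(Q): print(a,len(Q),Q.mean(0).round(4))
for (u,v) in((118,102),(257,79)):
    w=(p[v-32:v+33,u-34:u+35].min(2)>165).astype(np.uint8);c=max(cv2.findContours(w,0,2)[0],key=cv2.contourArea);c=c.reshape(-1,2)+[u-34,v-32]
    e=cv2.fitEllipse(c);print(e,plane(m,*e[0],.014))
s=np.load("scene0.npz")["p"];cv2.imwrite("pics/sc_crop.png",cv2.resize(s[222:292,240:330],None,fx=8,fy=8,interpolation=cv2.INTER_CUBIC))
```

```text
pan ((0.5026742219924927, 0.09953673183917999), 0.045370377600193024) 0.09551430996319824
0.105 91 [0.4964 0.0965 0.11  ]
0.115 98 [0.4964 0.0963 0.1201]
0.125 112 [0.4965 0.0964 0.1301]
0.135 162 [0.4966 0.0969 0.1405]
0.145 95 [0.4971 0.099  0.1481]
((116.751220703125, 102.05310821533203), (50.201908111572266, 59.797401428222656), 142.7961883544922) [ 0.59998671 -0.13227115  0.014     ]
((256.2254943847656, 78.7204360961914), (50.813663482666016, 55.31654739379883), 171.42385864257812) [ 0.46020052 -0.10342905  0.014     ]
```

View pics/sc_crop.png

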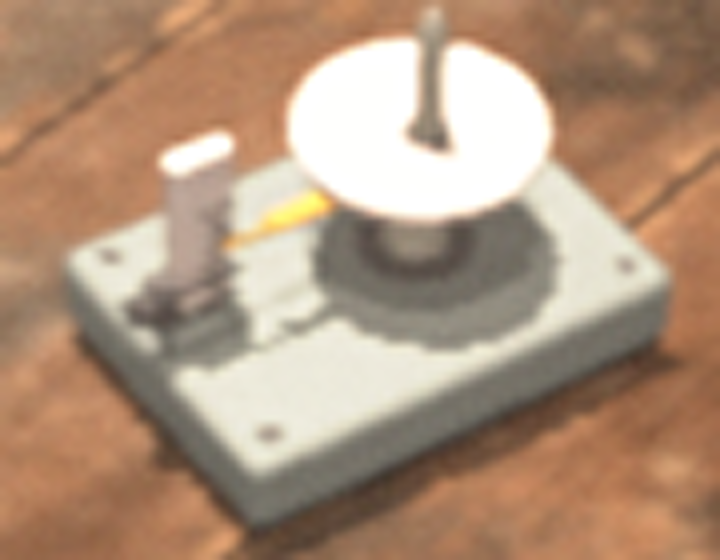

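The scene crop shows the column top at crop (200,150), the brass pointer ending at (225,240), and a dark marker band around the column near crop (185,265–310). I'll project heights on the column axis into that view.

Run:
```python
from h import *
m=camera_model("scene");K=np.array(m["camera_matrix"]);T=np.linalg.inv(m["pose"])
def proj(X):
    c=T[:3,:3]@np.array(X)+T[:3,3];a,b=c[0]/-c[2],-c[1]/-c[2];s=1+m["k1"]*(a*a+b*b)
    return np.array([K[0,0]*a*s+K[0,2],K[1,1]*b*s+K[1,2]])
sy=np.array([np.cos(np.radians(75.3)),np.sin(np.radians(75.3))]);C=np.array([.5015,.101])
cr=lambda X:((proj(X)-[240,222])*8+3.5).round(0)
print("pan",cr([*C,.096]))
for z in(.04,.048,.057,.066,.075,.084,.122): print(z,"axis",cr([*(C+.088*sy),z]),"front82",cr([*(C+.080*sy),z]))
```

```text
pan [417. 129.]
0.04 axis [207. 340.] front82 [226. 331.]
0.048 axis [207. 324.] front82 [226. 315.]
0.057 axis [207. 305.] front82 [226. 296.]
0.066 axis [207. 286.] front82 [226. 277.]
0.075 axis [207. 267.] front82 [226. 259.]
0.084 axis [206. 248.] front82 [226. 240.]
0.122 axis [206. 167.] front82 [226. 158.]
```

```bash
python3 -m creep '[{"x":0.02,"y":-0.04,"z":0.02,"wx":0,"wy":0,"wz":38,"grip":-1},{"x":0.03,"y":-0.07,"z":0.03,"wx":0,"wy":0,"wz":38,"grip":-1},{"x":0.05,"y":-0.10,"z":0.05,"wx":0,"wy":0,"wz":38,"grip":-1},{"x":0.07,"y":-0.13,"z":0.07,"wx":0,"wy":0,"wz":38,"grip":-1},{"x":0.081,"y":-0.164,"z":0.09,"wx":0,"wy":0,"wz":38,"grip":-1},{"x":0.081,"y":-0.164,"z":0.1,"wx":0,"wy":0,"wz":76,"grip":-1},{"x":0.081,"y":-0.164,"z":0.1,"wx":0,"wy":0,"wz":76,"grip":-1},{"x":0.081,"y":-0.164,"z":0.1,"wx":0,"wy":0,"wz":76,"grip":-1},{"x":0.081,"y":-0.164,"z":0.1,"wx":0,"wy":0,"wz":76,"grip":-1},{"x":0.081,"y":-0.164,"z":0.1,"wx":0,"wy":0,"wz":76,"grip":-1},{"x":0.081,"y":-0.164,"z":0.1,"wx":0,"wy":0,"wz":116,"grip":-1},{"x":0.081,"y":-0.164,"z":0.1,"wx":0,"wy":0,"wz":116,"grip":-1},{"x":0.081,"y":-0.164,"z":0.1,"wx":0,"wy":0,"wz":116,"grip":-1},{"x":0.081,"y":-0.164,"z":0.1,"wx":0,"wy":0,"wz":116,"grip":-1},{"x":0.081,"y":-0.164,"z":0.1,"wx":0,"wy":0,"wz":116,"grip":-1},{"x":0.081,"y":-0.164,"z":0.1,"wx":0,"wy":0,"wz":116,"grip":-1},{"x":0.081,"y":-0.164,"z":0.1,"wx":0,"wy":0,"wz":116,"grip":-1}]'
python3 - <<'E'
from h import *
s=state();print(np.round(s['joint_pos'],2));print(R.from_rotvec(s["tool_rot"]).as_matrix().round(3).tolist());to([.5995,-.131,.003])
m=camera_model('wrist');p,d=read_camera('wrist');np.savez('w2.npz',p=p,d=d,T=m['pose'])
P=cloud(m,d);k=(d>0)&(P[...,2]>.008)&(P[...,2]<.02)&(np.hypot(P[...,0]-.5995,P[...,1]+.131)<.04)
q=P[k];print(len(q),cv2.minEnclosingCircle(q[:,:2].astype(np.float32)),q.mean(0))
E
```

```text
time_s: 4.48
tool_pos: [0.6002, -0.1298, 0.1012]
tool_rot: [-1.251, -2.881, 0.001]
wrist_force: [0.9, 0.3, 0.3]
gripper_width: 0.0856
finger_force: 0.0
4.48 [ 0.6002 -0.1298  0.1012] [-1.251e+00 -2.881e+00  1.000e-03] F [0.94 0.27 0.3 ] T [-0.02   0.058  0.011] w 0.0856 0.0
[ 0.38  0.47 -0.3   1.56  0.15  1.13  0.8 ]
[[-0.683, 0.731, -0.0], [0.731, 0.683, -0.0], [-0.0, -0.001, -1.0]]
shift mm [-0.4 -1.3 98.2] len 98
3381 ((0.6005286574363708, -0.13173562288284302), 0.028146184980869293) [ 0.59967584 -0.13050394  0.01336967]
```

```bash
python3 -m creep '[{"x":-0.0015,"y":-0.001,"z":0.035,"wx":0,"wy":0,"wz":0,"grip":-1},{"x":-0.0015,"y":-0.001,"z":0.065,"wx":0,"wy":0,"wz":0,"grip":-1},{"x":-0.0015,"y":-0.001,"z":0.085,"wx":0,"wy":0,"wz":0,"grip":-1},{"x":-0.0015,"y":-0.001,"z":0.097,"wx":0,"wy":0,"wz":0,"grip":-1},{"x":-0.0015,"y":-0.001,"z":0.1,"wx":0,"wy":0,"wz":0,"grip":-1},{"x":-0.0015,"y":-0.001,"z":0.1,"wx":0,"wy":0,"wz":0,"grip":1},{"x":-0.0015,"y":-0.001,"z":0.1,"wx":0,"wy":0,"wz":0,"grip":1},{"x":-0.0015,"y":-0.001,"z":0.1,"wx":0,"wy":0,"wz":0,"grip":1},{"x":-0.0015,"y":-0.001,"z":0.1,"wx":0,"wy":0,"wz":0,"grip":1},{"x":-0.0015,"y":-0.001,"z":0.1,"wx":0,"wy":0,"wz":0,"grip":1}]' 40
```

```text
time_s: 5.37
tool_pos: [0.602, -0.1312, 0.0036]
tool_rot: [1.234, 2.886, 0.0]
wrist_force: [-2.0, -0.3, 5.1]
gripper_width: 0.0541
finger_force: 42.1
```

```bash
python3 -m creep '[{"x":0,"y":0,"z":-0.03,"wx":0,"wy":0,"wz":0,"grip":1},{"x":0,"y":0,"z":-0.07,"wx":0,"wy":0,"wz":0,"grip":1},{"x":0,"y":0,"z":-0.11,"wx":0,"wy":0,"wz":0,"grip":1},{"x":0.02,"y":0.007,"z":-0.145,"wx":0,"wy":0,"wz":7,"grip":1},{"x":0.05,"y":0.017,"z":-0.169,"wx":0,"wy":0,"wz":14,"grip":1},{"x":0.08,"y":0.028,"z":-0.169,"wx":0,"wy":0,"wz":21,"grip":1},{"x":0.115,"y":0.04,"z":-0.169,"wx":0,"wy":0,"wz":28,"grip":1},{"x":0.15,"y":0.052,"z":-0.169,"wx":0,"wy":0,"wz":35,"grip":1},{"x":0.185,"y":0.064,"z":-0.169,"wx":0,"wy":0,"wz":42,"grip":1},{"x":0.215,"y":0.075,"z":-0.169,"wx":0,"wy":0,"wz":49,"grip":1},{"x":0.234,"y":0.081,"z":-0.169,"wx":0,"wy":0,"wz":56,"grip":1},{"x":0.2408,"y":0.0833,"z":-0.169,"wx":0,"wy":0,"wz":58,"grip":1},{"x":0.2408,"y":0.0833,"z":-0.169,"wx":0,"wy":0,"wz":58,"grip":1},{"x":0.2408,"y":0.0833,"z":-0.169,"wx":0,"wy":0,"wz":58,"grip":1},{"x":0.2408,"y":0.0833,"z":-0.169,"wx":0,"wy":0,"wz":58,"grip":1}]'
python3 - <<'E'
from h import *
s=state();print(np.round(s['joint_pos'],2));print(R.from_rotvec(s["tool_rot"]).as_matrix().round(3).tolist());to([.497,.101,.155])
m=camera_model('wrist');p,d=read_camera('wrist');np.savez('w3.npz',p=p,d=d,T=m['pose']);cv2.imwrite("pics/w3.png",p)
E
```

```text
time_s: 6.62
tool_pos: [0.4953, 0.0997, 0.1707]
tool_rot: [2.48, 1.927, 0.001]
wrist_force: [-0.6, -0.6, -1.4]
gripper_width: 0.0536
finger_force: 44.0
6.62 [0.4953 0.0997 0.1707] [2.480e+00 1.927e+00 1.000e-03] F [-0.59 -0.63 -1.39] T [-0.071 -0.043  0.016] w 0.0536 44.04774351976812
[ 0.02  0.18 -0.31  1.77  0.06  1.2  -0.56]
[[0.247, 0.969, 0.001], [0.969, -0.247, -0.0], [-0.0, 0.001, -1.0]]
shift mm [ 1.7  1.3 15.7] len 16
```

View pics/w3.png

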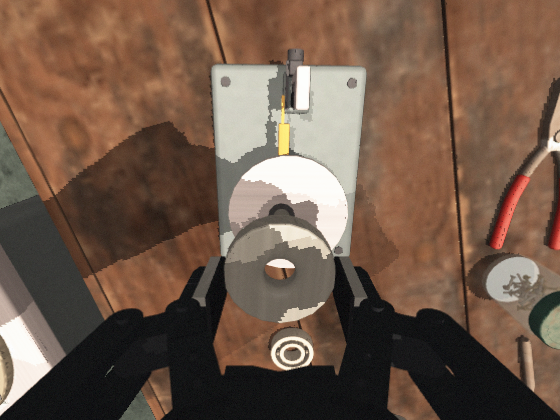

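The view shows the held spacer's bore at (280,269), level. Behind it, the post foot is at (282,212) on the pan, which is centred near (289,212). I'll measure the relative offset.

Run:
```python
from h import *
z=np.load("w3.npz");p,d=z["p"],z["d"];m=dict(camera_model("wrist"));m["pose"]=z["T"];P=cloud(m,d)
k=(d>0)&(P[...,2]>.176)&(P[...,2]<.19);k=k&(np.hypot(P[...,0]-.496,P[...,1]-.1)<.04)
q=P[k];c,r=cv2.minEnclosingCircle(q[:,:2].astype(np.float32));print("spacer",c,r,q[:,2].mean(),q[:,:2].mean(0))
A=np.c_[q[:,:2],np.ones(len(q))];print("tilt",np.linalg.lstsq(A,q[:,2],rcond=None)[0][:2])
# bore: pixels inside spacer seen deeper
bm=(d>0)&(P[...,2]<.12);bm[:240]=0;bm[300:]=0;bm[:,:255]=0;bm[:,305:]=0
ys,xs=np.where(bm);print("bore px",xs.mean(),ys.mean(),len(xs),plane(m,xs.mean(),ys.mean(),q[:,2].mean()-.005))
pan=(d>0)&(P[...,2]>.091)&(P[...,2]<.1);pan[235:]=0
mk=cv2.morphologyEx(pan.astype(np.uint8),cv2.MORPH_OPEN,np.ones((3,3)));e=max(cv2.findContours(mk,0,1)[0],key=cv2.contourArea).reshape(-1,2)
B=np.array([plane(m,u,v,.096) for u,v in e])[:,:2]
from scipy.optimize import least_squares
B=B[np.hypot(*(B-[.501,.101]).T)>.04]
f=least_squares(lambda t:np.hypot(*(B-t).T)-.045,[.501,.101],loss="soft_l1",f_scale=.001);print("pan",f.x,len(B))
pt=(d>0)&(P[...,2]>.102)&(P[...,2]<.15);pt[230:]=0;pt[:190]=0;pt[:,:265]=0;pt[:,305:]=0
Q=P[pt];print("post surf",len(Q),Q.mean(0) if len(Q) else 0, Q.min(0),Q.max(0))
```

```text
spacer (0.4976820945739746, 0.10652075707912445) 0.03951236233115196 0.1808487272456875 [0.49726613 0.10330729]
tilt [-0.00165743  0.00038677]
bore px 279.52941176470586 268.6470588235294 476 [0.49711973 0.10223055 0.17584873]
pan [0.50287882 0.09984294] 226
post surf 36 [0.49936549 0.10625746 0.10539761] [0.49469307 0.10405646 0.10227732] [0.50320264 0.10697133 0.10909867]
```

```bash
python3 -m creep '[{"x":0,"y":0.001,"z":0.006,"wx":0,"wy":0,"wz":0,"grip":1},{"x":0,"y":0.001,"z":0.012,"wx":0,"wy":0,"wz":0,"grip":1},{"x":0,"y":0.001,"z":0.017,"wx":0,"wy":0,"wz":0,"grip":1},{"x":0,"y":0.001,"z":0.021,"wx":0,"wy":0,"wz":0,"grip":1},{"x":0,"y":0.001,"z":0.025,"wx":0,"wy":0,"wz":0,"grip":1},{"x":0,"y":0.001,"z":0.029,"wx":0,"wy":0,"wz":0,"grip":1},{"x":0,"y":0.001,"z":0.033,"wx":0,"wy":0,"wz":0,"grip":1},{"x":0,"y":0.001,"z":0.033,"wx":0,"wy":0,"wz":0,"grip":1},{"x":0,"y":0.001,"z":0.033,"wx":0,"wy":0,"wz":0,"grip":1}]'
python3 - <<'E'
from h import *
state()
m=camera_model('wrist');p,d=read_camera('wrist');cv2.imwrite("pics/w4.png",p[130:330,140:430]);P=cloud(m,d)
pan=(d>0)&(P[...,2]>.06)&(P[...,2]<.1);pan[215:]=0;pan[:150]=0;pan[:,:230]=0;pan[:,345:]=0;print("pan z",np.median(P[pan][:,2]))
s=state()
E
```

```text
time_s: 7.42
tool_pos: [0.4955, 0.1007, 0.1371]
tool_rot: [-2.481, -1.927, 0.001]
wrist_force: [-0.4, 0.7, -2.7]
gripper_width: 0.054
finger_force: 44.0
7.42 [0.4955 0.1007 0.1371] [-2.481e+00 -1.927e+00  1.000e-03] F [-0.41  0.7  -2.66] T [ 0.026 -0.004  0.03 ] w 0.054 44.025453329086304
pan z 0.09566619558166836
7.47 [0.4958 0.1007 0.1374] [-2.481 -1.927 -0.   ] F [ 0.29 -0.31 -2.11] T [-0.018 -0.03  -0.028] w 0.0537 44.02560685761273
```

```bash
python3 -m creep '[{"x":0,"y":0,"z":0.006,"wx":0,"wy":0,"wz":0,"grip":1},{"x":0,"y":0,"z":0.012,"wx":0,"wy":0,"wz":0,"grip":1},{"x":0,"y":0,"z":0.018,"wx":0,"wy":0,"wz":0,"grip":1},{"x":0,"y":0,"z":0.024,"wx":0,"wy":0,"wz":0,"grip":1},{"x":0,"y":0,"z":0.03,"wx":0,"wy":0,"wz":0,"grip":1},{"x":0,"y":0,"z":0.035,"wx":0,"wy":0,"wz":0,"grip":1},{"x":0,"y":0,"z":0.037,"wx":0,"wy":0,"wz":0,"grip":1},{"x":0,"y":0,"z":0.037,"wx":0,"wy":0,"wz":0,"grip":1},{"x":0,"y":0,"z":0.037,"wx":0,"wy":0,"wz":0,"grip":0.1},{"x":0,"y":0,"z":0.037,"wx":0,"wy":0,"wz":0,"grip":-0.3},{"x":0,"y":0,"z":0.037,"wx":0,"wy":0,"wz":0,"grip":-1},{"x":0,"y":0,"z":0.037,"wx":0,"wy":0,"wz":0,"grip":-1},{"x":0,"y":0,"z":0.037,"wx":0,"wy":0,"wz":0,"grip":-1},{"x":0,"y":0,"z":0.037,"wx":0,"wy":0,"wz":0,"grip":-1}]'
python3 - <<'E'
from h import *
state()
m=camera_model('wrist');p,d=read_camera('wrist');cv2.imwrite("pics/w5.png",p);P=cloud(m,d)
pan=(d>0)&(P[...,2]>.06)&(P[...,2]<.12)&(np.hypot(P[...,0]-.501,P[...,1]-.101)<.045)
print("z hist",np.histogram(P[pan][:,2],np.arange(.06,.121,.004)))
E
```

```text
time_s: 8.63
tool_pos: [0.496, 0.1007, 0.1007]
tool_rot: [2.481, 1.927, 0.001]
wrist_force: [-0.8, 0.2, -0.8]
gripper_width: 0.0855
finger_force: 0.0
8.63 [0.496  0.1007 0.1007] [2.481e+00 1.927e+00 1.000e-03] F [-0.81  0.23 -0.85] T [-0.055  0.011 -0.026] w 0.0855 0.0
z hist (array([   0,    0,    0,   22,   33,   92, 8886,  259,  337, 2748, 3844,
         89,   95,  160,  265]), array([0.06 , 0.064, 0.068, 0.072, 0.076, 0.08 , 0.084, 0.088, 0.092,
       0.096, 0.1  , 0.104, 0.108, 0.112, 0.116, 0.12 ]))
```

View pics/w5.png

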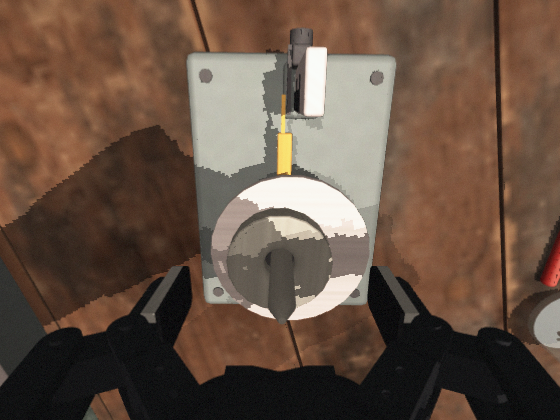

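Step 1 achieved: the spacer lies flat on the pan with the post through its bore, and the pan has sunk about 9 mm. Next is the spacer near (0.557,-0.277).

```bash
python3 -m creep '[{"x":0,"y":0,"z":-0.03,"wx":0,"wy":0,"wz":0,"grip":-1},{"x":0,"y":0,"z":-0.06,"wx":0,"wy":0,"wz":0,"grip":-1},{"x":-0.015,"y":0.006,"z":-0.08,"wx":0,"wy":0,"wz":0,"grip":-1},{"x":-0.05,"y":0.022,"z":-0.08,"wx":0,"wy":0,"wz":0,"grip":-1},{"x":-0.088,"y":0.038,"z":-0.08,"wx":0,"wy":0,"wz":0,"grip":-1},{"x":-0.126,"y":0.055,"z":-0.075,"wx":0,"wy":0,"wz":0,"grip":-1},{"x":-0.164,"y":0.071,"z":-0.07,"wx":0,"wy":0,"wz":0,"grip":-1},{"x":-0.202,"y":0.087,"z":-0.06,"wx":0,"wy":0,"wz":0,"grip":-1},{"x":-0.24,"y":0.104,"z":-0.05,"wx":0,"wy":0,"wz":0,"grip":-1},{"x":-0.278,"y":0.12,"z":-0.03,"wx":0,"wy":0,"wz":0,"grip":-1},{"x":-0.313,"y":0.136,"z":-0.01,"wx":0,"wy":0,"wz":0,"grip":-1},{"x":-0.338,"y":0.147,"z":0,"wx":0,"wy":0,"wz":0,"grip":-1},{"x":-0.351,"y":0.152,"z":0,"wx":0,"wy":0,"wz":0,"grip":-1},{"x":-0.351,"y":0.152,"z":0,"wx":0,"wy":0,"wz":0,"grip":-1},{"x":-0.351,"y":0.152,"z":0,"wx":0,"wy":0,"wz":0,"grip":-1}]'
python3 - <<'E'
from h import *
s=state();print(np.round(s['joint_pos'],2))
m=camera_model('wrist');p,d=read_camera('wrist');np.savez('w6.npz',p=p,d=d,T=m['pose'])
P=cloud(m,d);k=(d>0)&(P[...,2]>.008)&(P[...,2]<.02)&(np.hypot(P[...,0]-.557,P[...,1]+.277)<.045)
q=P[k];c,r=cv2.minEnclosingCircle(q[:,:2].astype(np.float32));print(len(q),c,r,q.mean(0),"bgr",p[k].mean(0));to([c[0],c[1],.002])
E
```

```text
time_s: 9.93
tool_pos: [0.556, -0.2775, 0.1001]
tool_rot: [-2.482, -1.925, -0.0]
wrist_force: [-1.1, 0.1, 0.3]
gripper_width: 0.0857
finger_force: 0.0
9.93 [ 0.556  -0.2775  0.1001] [-2.482 -1.925 -0.   ] F [-1.09  0.05  0.34] T [ 0.035 -0.061  0.011] w 0.0857 0.0
[ 0.47  0.47 -0.07  1.55  0.04  1.13  0.13]
3449 (0.557801365852356, -0.27658846974372864) 0.028112128376960754 [ 0.55818408 -0.27525213  0.01340499] bgr [157.48709771 170.99159177 179.66367063]
shift mm [-0.5  1.3 98.6] len 99
```

```bash
python3 -m creep '[{"x":-0.001,"y":0.0013,"z":0.035,"wx":0,"wy":0,"wz":0,"grip":-1},{"x":-0.001,"y":0.0013,"z":0.065,"wx":0,"wy":0,"wz":0,"grip":-1},{"x":-0.001,"y":0.0013,"z":0.085,"wx":0,"wy":0,"wz":0,"grip":-1},{"x":-0.001,"y":0.0013,"z":0.097,"wx":0,"wy":0,"wz":0,"grip":-1},{"x":-0.001,"y":0.0013,"z":0.098,"wx":0,"wy":0,"wz":0,"grip":-1},{"x":-0.001,"y":0.0013,"z":0.098,"wx":0,"wy":0,"wz":0,"grip":1},{"x":-0.001,"y":0.0013,"z":0.098,"wx":0,"wy":0,"wz":0,"grip":1},{"x":-0.001,"y":0.0013,"z":0.098,"wx":0,"wy":0,"wz":0,"grip":1},{"x":-0.001,"y":0.0013,"z":0.098,"wx":0,"wy":0,"wz":0,"grip":1},{"x":-0.001,"y":0.0013,"z":0.098,"wx":0,"wy":0,"wz":0,"grip":1}]' 40; python3 -c "
from h import *
to([.4965,.101,.17])"
```

```text
time_s: 10.82
tool_pos: [0.5585, -0.2785, 0.005]
tool_rot: [2.479, 1.926, 0.003]
wrist_force: [-2.7, 1.9, 7.3]
gripper_width: 0.0541
finger_force: 40.8
shift mm [ 352.4 -153.3 -165.5] len 418
```

```bash
python3 -m creep '[{"x":0,"y":0,"z":-0.03,"wx":0,"wy":0,"wz":0,"grip":1},{"x":0,"y":0,"z":-0.065,"wx":0,"wy":0,"wz":0,"grip":1},{"x":0.03,"y":-0.013,"z":-0.09,"wx":0,"wy":0,"wz":0,"grip":1},{"x":0.065,"y":-0.028,"z":-0.105,"wx":0,"wy":0,"wz":0,"grip":1},{"x":0.1,"y":-0.044,"z":-0.12,"wx":0,"wy":0,"wz":0,"grip":1},{"x":0.135,"y":-0.059,"z":-0.135,"wx":0,"wy":0,"wz":0,"grip":1},{"x":0.17,"y":-0.074,"z":-0.15,"wx":0,"wy":0,"wz":0,"grip":1},{"x":0.205,"y":-0.089,"z":-0.165,"wx":0,"wy":0,"wz":0,"grip":1},{"x":0.24,"y":-0.104,"z":-0.168,"wx":0,"wy":0,"wz":0,"grip":1},{"x":0.275,"y":-0.12,"z":-0.168,"wx":0,"wy":0,"wz":0,"grip":1},{"x":0.31,"y":-0.135,"z":-0.168,"wx":0,"wy":0,"wz":0,"grip":1},{"x":0.337,"y":-0.147,"z":-0.168,"wx":0,"wy":0,"wz":0,"grip":1},{"x":0.352,"y":-0.153,"z":-0.168,"wx":0,"wy":0,"wz":0,"grip":1},{"x":0.352,"y":-0.153,"z":-0.168,"wx":0,"wy":0,"wz":0,"grip":1},{"x":0.352,"y":-0.153,"z":-0.168,"wx":0,"wy":0,"wz":0,"grip":1}]'
python3 - <<'E'
from h import *
s=state();to([.4958,.1007,.137])
m=camera_model('wrist');p,d=read_camera('wrist');np.savez('w7.npz',p=p,d=d,T=m['pose']);P=cloud(m,d)
k=(d>0)&(P[...,2]>.176)&(P[...,2]<.19)&(np.hypot(P[...,0]-.496,P[...,1]-.1)<.035);zt=np.median(P[k][:,2])
bm=(d>0)&(P[...,2]<.15);bm[240:300,255:305]&=True;bm[:240]=0;bm[300:]=0;bm[:,:255]=0;bm[:,305:]=0
ys,xs=np.where(bm);print("bore px",xs.mean(),ys.mean(),len(xs),plane(m,xs.mean(),ys.mean(),zt-.005),zt)
E
```

```text
time_s: 12.07
tool_pos: [0.496, 0.1017, 0.1715]
tool_rot: [2.478, 1.93, 0.002]
wrist_force: [1.0, -0.2, -2.2]
gripper_width: 0.054
finger_force: 43.7
12.07 [0.496  0.1017 0.1715] [2.478e+00 1.930e+00 2.000e-03] F [ 0.99 -0.23 -2.18] T [ 0.008 -0.024 -0.012] w 0.054 43.72202379629016
shift mm [-1.  -0.  34.5] len 34
bore px 279.48837209302326 267.40380549682874 473 [0.49775706 0.10406553 0.17496838] 0.17996837803005508
```

```bash
python3 -m creep '[{"x":-0.001,"y":0,"z":0.008,"wx":0,"wy":0,"wz":0,"grip":1},{"x":-0.001,"y":0,"z":0.016,"wx":0,"wy":0,"wz":0,"grip":1},{"x":-0.001,"y":0,"z":0.022,"wx":0,"wy":0,"wz":0,"grip":1},{"x":-0.001,"y":0,"z":0.027,"wx":0,"wy":0,"wz":0,"grip":1},{"x":-0.001,"y":0,"z":0.031,"wx":0,"wy":0,"wz":0,"grip":1},{"x":-0.001,"y":0,"z":0.035,"wx":0,"wy":0,"wz":0,"grip":1},{"x":-0.001,"y":0,"z":0.039,"wx":0,"wy":0,"wz":0,"grip":1},{"x":-0.001,"y":0,"z":0.043,"wx":0,"wy":0,"wz":0,"grip":1},{"x":-0.001,"y":0,"z":0.043,"wx":0,"wy":0,"wz":0,"grip":1},{"x":-0.001,"y":0,"z":0.043,"wx":0,"wy":0,"wz":0,"grip":1}]'
python3 - <<'E'
from h import *
state()
m=camera_model('wrist');p,d=read_camera('wrist');P=cloud(m,d)
pan=(d>0)&(P[...,2]>.05)&(P[...,2]<.1);pan[215:]=0;pan[:150]=0;pan[:,:230]=0;pan[:,345:]=0;print("pan z",np.histogram(P[pan][:,2],np.arange(.05,.1,.004)))
s=state()
E
```

```text
time_s: 12.95
tool_pos: [0.4956, 0.0996, 0.1272]
tool_rot: [-2.481, -1.927, 0.0]
wrist_force: [0.1, -0.5, -2.8]
gripper_width: 0.0544
finger_force: 43.7
12.95 [0.4956 0.0996 0.1272] [-2.481 -1.927  0.   ] F [ 0.07 -0.46 -2.81] T [ 0.018 -0.009  0.012] w 0.0544 43.70709350332618
pan z (array([   0,    0,    0,    0,    0,    0,  172,   15, 1329, 2371,  127,
        140]), array([0.05 , 0.054, 0.058, 0.062, 0.066, 0.07 , 0.074, 0.078, 0.082,
       0.086, 0.09 , 0.094, 0.098]))
13.0 [0.4958 0.0997 0.1275] [2.481 1.927 0.   ] F [-0.95 -0.28 -2.88] T [ 0.019 -0.009  0.056] w 0.0539 43.7083881162107
```

```bash
python3 -m creep '[{"x":0,"y":0,"z":0.005,"wx":0,"wy":0,"wz":0,"grip":1},{"x":0,"y":0,"z":0.01,"wx":0,"wy":0,"wz":0,"grip":1},{"x":0,"y":0,"z":0.015,"wx":0,"wy":0,"wz":0,"grip":1},{"x":0,"y":0,"z":0.02,"wx":0,"wy":0,"wz":0,"grip":1},{"x":0,"y":0,"z":0.02,"wx":0,"wy":0,"wz":0,"grip":1},{"x":0,"y":0,"z":0.02,"wx":0,"wy":0,"wz":0,"grip":0.1},{"x":0,"y":0,"z":0.02,"wx":0,"wy":0,"wz":0,"grip":-0.3},{"x":0,"y":0,"z":0.02,"wx":0,"wy":0,"wz":0,"grip":-1},{"x":0,"y":0,"z":0.02,"wx":0,"wy":0,"wz":0,"grip":-1},{"x":0,"y":0,"z":0.02,"wx":0,"wy":0,"wz":0,"grip":-1},{"x":0,"y":0,"z":0.02,"wx":0,"wy":0,"wz":0,"grip":-1},{"x":0,"y":0,"z":0.02,"wx":0,"wy":0,"wz":0,"grip":-1},{"x":0,"y":0,"z":0.02,"wx":0,"wy":0,"wz":0,"grip":-1}]'
python3 - <<'E'
from h import *
state()
m=camera_model('wrist');p,d=read_camera('wrist');np.savez('w8.npz',p=p,d=d,T=m['pose']);P=cloud(m,d)
pan=(d>0)&(P[...,2]>.06)&(P[...,2]<.12)&(np.hypot(P[...,0]-.501,P[...,1]-.101)<.045)
print("z hist",np.histogram(P[pan][:,2],np.arange(.06,.121,.004)))
E
```

```text
time_s: 14.08
tool_pos: [0.4958, 0.0996, 0.1075]
tool_rot: [2.481, 1.927, 0.001]
wrist_force: [0.1, 0.5, -0.1]
gripper_width: 0.0855
finger_force: 0.0
14.08 [0.4958 0.0996 0.1075] [2.481e+00 1.927e+00 1.000e-03] F [ 0.06  0.49 -0.06] T [ 0.025 -0.045 -0.022] w 0.0855 0.0
z hist (array([   0,   34,   10,  129, 6441,  164,  177,  420,  184,  268,  585,
       6376,   83,   90,  103]), array([0.06 , 0.064, 0.068, 0.072, 0.076, 0.08 , 0.084, 0.088, 0.092,
       0.096, 0.1  , 0.104, 0.108, 0.112, 0.116, 0.12 ]))
```

Step 2 achieved, with the pan about 18 mm down. Now I'll tilt for an oblique look at the column front.

```bash
python3 -m creep '[{"x":0,"y":0,"z":-0.035,"wx":0,"wy":0,"wz":0,"grip":-1},{"x":0,"y":0,"z":-0.07,"wx":0,"wy":0,"wz":0,"grip":-1},{"x":-0.03,"y":0.01,"z":-0.08,"wx":0,"wy":0,"wz":0,"grip":-1},{"x":-0.065,"y":0.025,"z":-0.08,"wx":0,"wy":0,"wz":0,"grip":-1},{"x":-0.1,"y":0.045,"z":-0.08,"wx":0,"wy":7,"wz":0,"grip":-1},{"x":-0.116,"y":0.053,"z":-0.07,"wx":0,"wy":14,"wz":0,"grip":-1},{"x":-0.116,"y":0.053,"z":-0.05,"wx":0,"wy":21,"wz":0,"grip":-1},{"x":-0.116,"y":0.053,"z":-0.03,"wx":0,"wy":28,"wz":0,"grip":-1},{"x":-0.116,"y":0.053,"z":-0.01,"wx":0,"wy":35,"wz":0,"grip":-1},{"x":-0.116,"y":0.053,"z":0.005,"wx":0,"wy":42,"wz":0,"grip":-1},{"x":-0.116,"y":0.053,"z":0.005,"wx":0,"wy":45,"wz":0,"grip":-1},{"x":-0.116,"y":0.053,"z":0.005,"wx":0,"wy":45,"wz":0,"grip":-1},{"x":-0.116,"y":0.053,"z":0.005,"wx":0,"wy":45,"wz":0,"grip":-1}]'
python3 - <<'E'
from h import *
s=state();print(np.round(s['joint_pos'],2))
m=camera_model('wrist');p,d=read_camera('wrist');np.savez('w9.npz',p=p,d=d,T=m['pose'])
T=np.linalg.inv(m["pose"]);K=np.array(m["camera_matrix"])
def proj(X):
    c=T[:3,:3]@np.array(X)+T[:3,3];a,b=c[0]/-c[2],-c[1]/-c[2];s=1+m["k1"]*(a*a+b*b);return np.array([K[0,0]*a*s+K[0,2],K[1,1]*b*s+K[1,2]])
u,v=proj([.522,.182,.08]).astype(int);print(u,v)
v0=max(0,v-50);u0=max(0,u-65);a=p[v0:v0+100,u0:u0+130];print("crop0",u0,v0);cv2.imwrite("pics/w9c.png",cv2.resize(a,None,fx=6,fy=6,interpolation=cv2.INTER_CUBIC))
E
```

```text
time_s: 15.22
tool_pos: [0.5183, -0.0267, 0.1017]
tool_rot: [-2.005, -1.553, -0.827]
wrist_force: [-0.2, 0.6, 0.6]
gripper_width: 0.0851
finger_force: 0.0
15.22 [ 0.5183 -0.0267  0.1017] [-2.005 -1.553 -0.827] F [-0.24  0.55  0.55] T [-0.667  0.127 -0.024] w 0.0851 0.0
[ 0.63  0.44 -0.18  1.87 -0.76  1.16  0.64]
223 46
crop0 158 0
```

View pics/w9c.png

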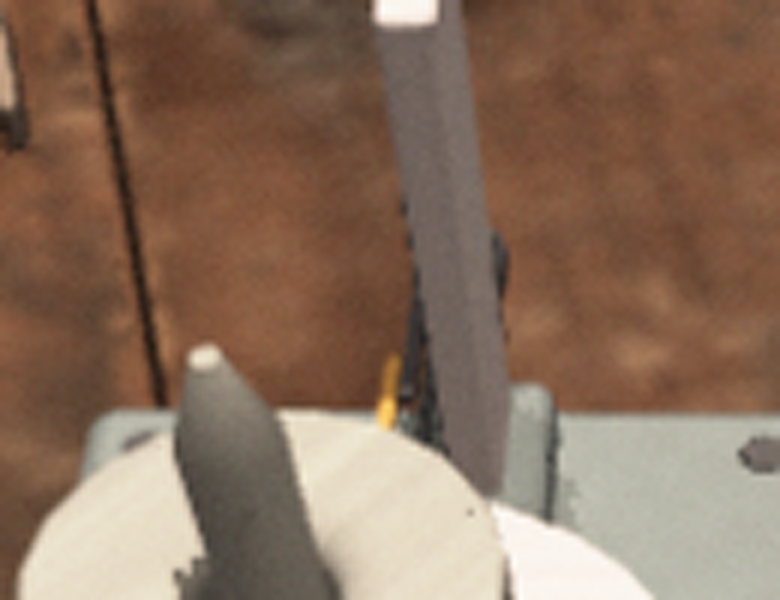

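The crop shows the brass pointer (390,390) and dark marker parts left of the column at (405–430, 200–430). The graduated face is on the column's -x side, so I'll look from the robot side.

```bash
python3 -m creep '[{"x":0.02,"y":0,"z":-0.02,"wx":0,"wy":-7,"wz":0,"grip":-1},{"x":0.04,"y":0,"z":-0.04,"wx":0,"wy":-14,"wz":0,"grip":-1},{"x":0.06,"y":0,"z":-0.06,"wx":0,"wy":-21,"wz":0,"grip":-1},{"x":0.06,"y":0,"z":-0.06,"wx":0,"wy":-28,"wz":0,"grip":-1},{"x":0.06,"y":0,"z":-0.06,"wx":0,"wy":-35,"wz":0,"grip":-1},{"x":0.06,"y":0,"z":-0.06,"wx":0,"wy":-42,"wz":0,"grip":-1},{"x":0.06,"y":0,"z":-0.06,"wx":0,"wy":-45,"wz":0,"grip":-1},{"x":0.06,"y":0,"z":-0.06,"wx":0,"wy":-45,"wz":0,"grip":-1},{"x":0.06,"y":0,"z":-0.06,"wx":0,"wy":-45,"wz":0,"grip":-1}]' && python3 -c "
from h import *
s=state();print(R.from_rotvec(s['tool_rot']).as_matrix().round(3).tolist());to([.453,.205,.185],75.3)"
```

```text
time_s: 16.02
tool_pos: [0.5192, -0.0231, 0.189]
tool_rot: [2.474, 1.933, 0.006]
wrist_force: [0.4, -0.1, -0.3]
gripper_width: 0.0851
finger_force: 0.0
16.02 [ 0.5192 -0.0231  0.189 ] [2.474 1.933 0.006] F [ 0.45 -0.07 -0.34] T [ 0.026  0.027 -0.019] w 0.0851 0.0
[[0.242, 0.97, 0.004], [0.97, -0.242, 0.001], [0.002, 0.004, -1.0]]
shift mm [ 205.3 -119.5    3.9] len 238
wz -89.3 j7 -0.29
```

```bash
python3 -m creep '[{"x":0.03,"y":-0.018,"z":0,"wx":0,"wy":0,"wz":-30,"grip":-1},{"x":0.06,"y":-0.035,"z":0,"wx":0,"wy":0,"wz":-30,"grip":-1},{"x":0.09,"y":-0.053,"z":0,"wx":0,"wy":0,"wz":-30,"grip":-1},{"x":0.12,"y":-0.07,"z":0,"wx":0,"wy":0,"wz":-30,"grip":-1},{"x":0.15,"y":-0.088,"z":0,"wx":0,"wy":0,"wz":-60,"grip":-1},{"x":0.18,"y":-0.105,"z":0,"wx":0,"wy":0,"wz":-60,"grip":-1},{"x":0.205,"y":-0.12,"z":0,"wx":0,"wy":0,"wz":-60,"grip":-1},{"x":0.205,"y":-0.12,"z":0,"wx":0,"wy":0,"wz":-60,"grip":-1},{"x":0.205,"y":-0.12,"z":0,"wx":0,"wy":0,"wz":-89,"grip":-1},{"x":0.205,"y":-0.12,"z":0,"wx":0,"wy":0,"wz":-89,"grip":-1},{"x":0.205,"y":-0.12,"z":0,"wx":0,"wy":0,"wz":-89,"grip":-1},{"x":0.205,"y":-0.12,"z":0,"wx":0,"wy":0,"wz":-89,"grip":-1},{"x":0.205,"y":-0.12,"z":0,"wx":0,"wy":0,"wz":-89,"grip":-1},{"x":0.205,"y":-0.12,"z":0,"wx":0,"wy":0,"wz":-89,"grip":-1}]' >/dev/null && python3 -m creep '[{"x":0,"y":0,"z":0.02,"wx":0,"wy":-7,"wz":0,"grip":-1},{"x":0,"y":0,"z":0.045,"wx":0,"wy":-14,"wz":0,"grip":-1},{"x":0,"y":0,"z":0.07,"wx":0,"wy":-20,"wz":0,"grip":-1},{"x":0,"y":0,"z":0.09,"wx":0,"wy":-20,"wz":0,"grip":-1},{"x":0,"y":0,"z":0.095,"wx":0,"wy":-20,"wz":0,"grip":-1},{"x":0,"y":0,"z":0.095,"wx":0,"wy":-20,"wz":0,"grip":-1},{"x":0,"y":0,"z":0.095,"wx":0,"wy":-20,"wz":0,"grip":-1}]'
python3 - <<'E'
from h import *
s=state();print(np.round(s['joint_pos'],2))
m=camera_model('wrist');p,d=read_camera('wrist');np.savez('w10.npz',p=p,d=d,T=m['pose'])
T=np.linalg.inv(m["pose"]);K=np.array(m["camera_matrix"])
def proj(X):
    c=T[:3,:3]@np.array(X)+T[:3,3];a,b=c[0]/-c[2],-c[1]/-c[2];s=1+m["k1"]*(a*a+b*b);return np.array([K[0,0]*a*s+K[0,2],K[1,1]*b*s+K[1,2]])
u,v=proj([.518,.187,.07]).astype(int);print(u,v)
v0=min(max(0,v-60),300);u0=max(0,u-80);a=p[v0:v0+120,u0:u0+160];print("crop0",u0,v0);cv2.imwrite("pics/w10c.png",cv2.resize(a,None,fx=5,fy=5,interpolation=cv2.INTER_CUBIC))
E
```

```text
time_s: 17.77
tool_pos: [0.4542, 0.2021, 0.0934]
tool_rot: [0.377, 2.769, -0.064]
wrist_force: [-0.8, 0.1, 1.0]
gripper_width: 0.0853
finger_force: 0.0
17.77 [0.4542 0.2021 0.0934] [ 0.377  2.769 -0.064] F [-0.76  0.14  0.96] T [ 0.127  0.308 -0.016] w 0.0853 0.0
[-0.15  0.12 -0.56  2.11  0.5   0.8   0.27]
282 302
crop0 202 242
```

View pics/w10c.png

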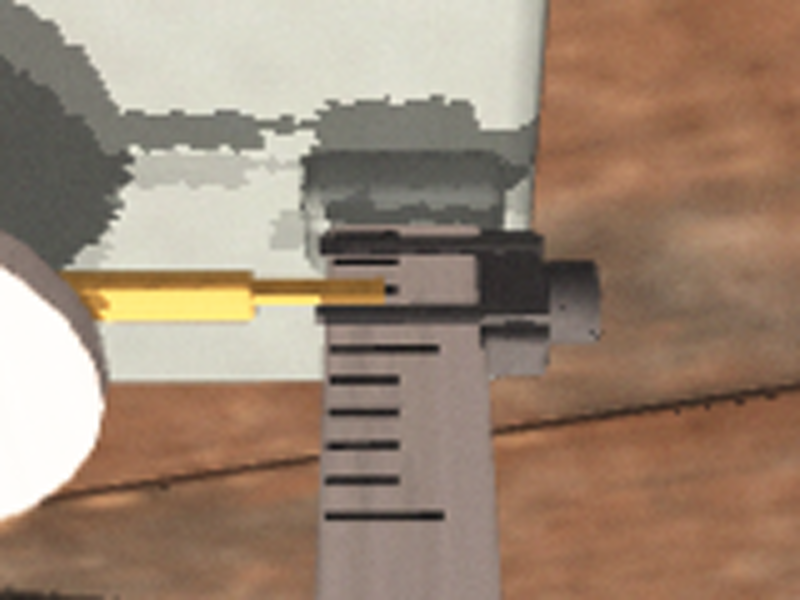

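The view shows the graduated column with the bars at crop rows 243 and 313. The brass pointer tip at (385,292) appears between them. I'll compute heights to account for parallax.

Run:
```python
from h import *
z=np.load("w10.npz");p,d=z["p"],z["d"];m=dict(camera_model("wrist"));m["pose"]=z["T"];P=cloud(m,d)
sx=np.array([.967,-.254]);sy=np.array([.254,.967]);C=np.array([.502,.101])
f=lambda cx,cy:(202+(cx+.5)/5-.5,242+(cy+.5)/5-.5)
def show(n,cx,cy):
    u,v=f(cx,cy);u,v=round(u),round(v);q=P[v-0:v+1,u-2:u+3].reshape(-1,3);q=np.median(q,0);h=q[:2]-C;print(n,(u,v),"scale x,y,z mm",(np.array([h@sx,h@sy,q[2]])*1000).round(1))
for n,cx,cy in(("pointer thin",300,292),("pointer tip",365,292),("pointer fat",180,297),("lower bar",430,243),("upper bar",430,313),("face mid",450,280),("face tick",420,348),("face",420,460),("base",250,350),("base2",400,50),("pan",40,400)): show(n,cx,cy)
# bars: ray onto bar front plane from depth of bars
for n,cx,cy in(("lower inner",430,252),("upper inner",430,305),("ptr top",330,304),("ptr bot",330,279)):
    u,v=f(cx,cy);o,dd=ray(m,u,v)
    for s_ in(-.006,-.008,-.010,-.013):
        t=(s_-(o[:2]-C)@sx)/(dd[:2]@sx);print(n,s_,round((o+t*dd)[2]*1000,1),end=" | ")
    print()
```

```text
pointer thin (262, 300) scale x,y,z mm [-4.7 72.4 66.5]
pointer tip (275, 300) scale x,y,z mm [-4.2 81.6 66. ]
pointer fat (238, 301) scale x,y,z mm [-5.  55.2 67.1]
lower bar (288, 290) scale x,y,z mm [-1.  91.5 55.5]
upper bar (288, 304) scale x,y,z mm [-1.3 91.1 67.6]
face mid (292, 298) scale x,y,z mm [ 3.8 94.6 59. ]
face tick (286, 311) scale x,y,z mm [ 2.6 89.4 70.8]
face (286, 334) scale x,y,z mm [ 4.4 89.9 87.6]
base (252, 312) scale x,y,z mm [52.2 59.7 39.2]
base2 (282, 252) scale x,y,z mm [-25.9  87.3  40. ]
pan (210, 322) scale x,y,z mm [ 5.4 35.3 77.6]
lower inner -0.006 60.8 | lower inner -0.008 62.2 | lower inner -0.01 63.7 | lower inner -0.013 65.9 | 
upper inner -0.006 69.7 | upper inner -0.008 71.1 | upper inner -0.01 72.5 | upper inner -0.013 74.5 | 
ptr top -0.006 69.4 | ptr top -0.008 70.8 | ptr top -0.01 72.2 | ptr top -0.013 74.2 | 
ptr bot -0.006 65.3 | ptr bot -0.008 66.7 | ptr bot -0.01 68.1 | ptr bot -0.013 70.2 |
```

Depth puts the pointer about 3–5 mm above the mark's middle, which is close to the limit. A flatter second look will decide.

```bash
python3 -m creep '[{"x":0.003,"y":0,"z":0.01,"wx":0,"wy":-5,"wz":0,"grip":-1},{"x":0.007,"y":0,"z":0.02,"wx":0,"wy":-10,"wz":0,"grip":-1},{"x":0.01,"y":0,"z":0.028,"wx":0,"wy":-15,"wz":0,"grip":-1},{"x":0.01,"y":0,"z":0.028,"wx":0,"wy":-15,"wz":0,"grip":-1},{"x":0.01,"y":0,"z":0.028,"wx":0,"wy":-15,"wz":0,"grip":-1},{"x":0.01,"y":0,"z":0.028,"wx":0,"wy":-15,"wz":0,"grip":-1}]'
python3 - <<'E'
from h import *
s=state();print(np.round(s['joint_pos'],2))
m=camera_model('wrist');p,d=read_camera('wrist');np.savez('w11.npz',p=p,d=d,T=m['pose']);print(np.round(m["pose"],3)[:3,3])
T=np.linalg.inv(m["pose"]);K=np.array(m["camera_matrix"])
def proj(X):
    c=T[:3,:3]@np.array(X)+T[:3,3];a,b=c[0]/-c[2],-c[1]/-c[2];s=1+m["k1"]*(a*a+b*b);return np.array([K[0,0]*a*s+K[0,2],K[1,1]*b*s+K[1,2]])
u,v=proj([.518,.187,.07]).astype(int);print(u,v)
v0=min(max(0,v-60),300);u0=max(0,u-80);a=p[v0:v0+120,u0:u0+160];print("crop0",u0,v0);cv2.imwrite("pics/w11c.png",cv2.resize(a,None,fx=5,fy=5,interpolation=cv2.INTER_CUBIC))
E
```

```text
time_s: 18.32
tool_pos: [0.4537, 0.2028, 0.0633]
tool_rot: [0.339, 2.512, -0.106]
wrist_force: [-0.3, -0.0, 0.2]
gripper_width: 0.0851
finger_force: 0.0
18.32 [0.4537 0.2028 0.0633] [ 0.339  2.512 -0.106] F [-0.31 -0.    0.24] T [0.191 0.554 0.037] w 0.0851 0.0
[-0.34  0.16 -0.56  2.28  1.04  0.76 -0.38]
[0.312 0.242 0.133]
281 319
crop0 201 259
```

View pics/w11c.png

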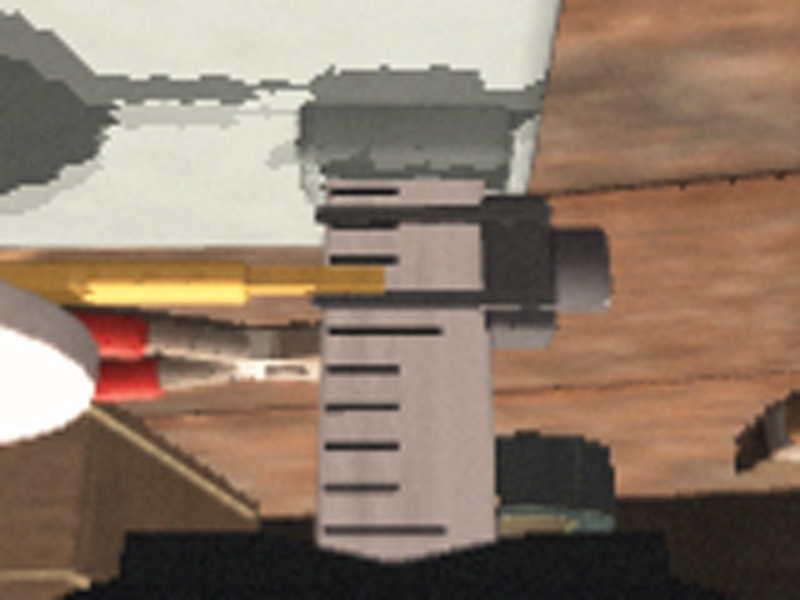

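Run:
```python
from h import *
sx=np.array([.967,-.254]);C=np.array([.502,.101])
def edges(p,cols,r0,r1,ch):
    g=p[r0:r1,cols[0]:cols[1]].astype(float).mean(1);g=g[:,0] if ch=="b" else g.mean(1)
    gu=cv2.resize(g.reshape(-1,1),None,fx=1,fy=8,interpolation=cv2.INTER_CUBIC).ravel();dg=np.gradient(gu)
    from scipy.signal import find_peaks
    o=[]
    for s in(1,-1):
        k=find_peaks(s*dg,height=.35*abs(dg).max())[0];o+=[(round(r0+(i+.5)/8-.5,2),"+" if s>0 else "-") for i in k]
    return sorted(o)
V=[]
for f,v0,u0 in(("w10.npz",242,202),("w11.npz",259,201)):
    z=np.load(f);p=z["p"];m=dict(camera_model("wrist"));m["pose"]=z["T"];V.append(m)
    print(f,"bars",edges(p,(u0+83,u0+94),v0+30,v0+70,"m"),"ptr",edges(p,(u0+66,u0+76),v0+40,v0+68,"b"),edges(p,(u0+53,u0+62),v0+44,v0+66,"b"))
def tri(ra,rb,u1,u2):
    A=[];
    for m,u,v in((V[0],u1,ra),(V[1],u2,rb)):
        o,d=ray(m,u,v);A.append(((o[:2]-C)@sx,o[2],d[:2]@sx,d[2]))
    M=np.array([[A[0][2],-A[1][2]],[A[0][3],-A[1][3]]]);t=np.linalg.solve(M,[A[1][0]-A[0][0],A[1][1]-A[0][1]])
    return round((A[0][0]+t[0]*A[0][2])*1000,2),round((A[0][1]+t[0]*A[0][3])*1000,2)
import pickle
c=lambda a,b:(242+(a+.5)/5-.5,259+(b+.5)/5-.5)
for n,a,b,cx in(("upper inner",306,291,430),("upper outer",322,307,430),("lower outer",232,207,430),("ptr top",305,297,340),("ptr bot",279,267,340)):
    print(n,tri(*c(a,b),202+cx/5,201+cx/5))
```

```text
w10.npz bars [(np.float64(286.31), '+'), (np.float64(288.69), '-'), (np.float64(292.56), '+'), (np.float64(302.31), '-'), (np.float64(306.19), '+'), (np.float64(310.44), '-')] ptr [(np.float64(287.69), '-'), (np.float64(292.31), '+'), (np.float64(293.44), '-'), (np.float64(294.56), '+'), (np.float64(297.19), '-'), (np.float64(306.44), '+')] [(np.float64(297.31), '-'), (np.float64(300.69), '+'), (np.float64(302.31), '+')]
w11.npz bars [(np.float64(294.31), '+'), (np.float64(299.56), '-'), (np.float64(303.31), '+'), (np.float64(316.56), '-'), (np.float64(320.19), '+'), (np.float64(324.19), '-'), (np.float64(325.56), '+')] ptr [(np.float64(299.69), '-'), (np.float64(304.56), '+'), (np.float64(309.56), '-'), (np.float64(320.06), '+'), (np.float64(324.19), '-'), (np.float64(325.56), '+')] [(np.float64(307.69), '-'), (np.float64(315.69), '+'), (np.float64(323.06), '-')]
upper inner (np.float64(-0.72), np.float64(66.31))
upper outer (np.float64(0.58), np.float64(68.1))
lower outer (np.float64(-3.58), np.float64(55.43))
ptr top (np.float64(-3.57), np.float64(67.95))
ptr bot (np.float64(-4.34), np.float64(64.1))
```

Triangulated from two views, the pointer is at 66.0 mm and the mark at about 61.6 mm. The offset is about +4.3 mm, so the pointer is between the bars with two spacers. A third would take it about 9 mm further down, to the lower bar. So no more are added and I'm handing in.

```bash
python3 -c "
from h import *
state();print(ticket.sign_off())"
```

```text
18.37 [0.4542 0.2027 0.0637] [ 0.34   2.511 -0.105] F [1.28 0.71 0.98] T [0.199 0.588 0.019] w 0.0851 0.0
the job is handed in; nothing more can be done
None
```

I threaded two spacers onto the post, and the pointer rests between the marker's bars, about 4 mm above the middle of the gap (limit 5.3 mm); the third spacer, bearing, jar and pliers were not touched, and I handed the job in at 18.4 s without seeing the verdict.

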